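# Bolt the practice eye down with the click wrench

### The job

Fit the slotted foot of the practice eye under the washer of the hold-down bolt and push it gently until the bolt meets the end of the slot, fully home and flat on the desk. Then pull the torque wrench that stands on that bolt clockwise by its handle until it clicks (the handle breaks over at its hinge), stop there without dragging it on to its end stop, and let go, leaving the wrench on the bolt where it clicked. Don't disturb the other things on the desk.

Things in the scene. Friction and masses are not known exactly. Their poses are not given: they have to be found in the camera images.
- practice_eye: Practice eye, loose, about 0.6 kg: level aluminium tube (44 mm across, its axis 95 mm up, black drum at one end, red-rimmed lens at the other) on a post on a grey slotted foot plate 8 mm thick, 56 mm wide. Origin under the foot, below the tube; z up, x along tube and foot towards the slot's open mouth. Foot from x = -45 to +95 mm, tube with its rings from -47 to +38 mm.
- foot_slot (a point): Point under the foot where the bolt's axis stands when the foot is fully home: 70 mm along +x from the practice eye's origin, axes as there. The slot is 14.4 mm wide, its flat end at x = +64 mm; it opens at the foot's end, x = +95 mm, the last 10 mm flaring to 26 mm.
- eye_grip (a point): Middle of the plain part of the tube, a good place to hold it: on the tube's axis, 95 mm above the foot's underside, at x = -8 mm of the practice eye. The tube is 44 mm across here and clear on both sides.
- stud: The hold-down bolt's steel shank, 12 mm in diameter, fixed upright in the desk in a flush brass ferrule. Origin on its axis at the desk surface. Its washer (34 mm across) hangs with its underside 9.2 to 10.5 mm above the desk and comes down on the foot as the bolt tightens.
- bolt_axis (a point): Bolt axis at the desk surface (same place as the shank's origin).
- wrench_axis (a point): Centre of the top of the wrench's round head (35 mm across), on the bolt's axis, 67 mm up; x points along the unbroken handle. The socket sits on the bolt head and stays there; the head turns with the bolt. Clockwise from above tightens: stiff from the start, torque rising, click after an unknown 0.2 to 0.6 rad. The bolt stays where it is left.
- handle_grip (a point): Middle of the wrench's black grip, on its axis, 168 mm from the bolt's axis, 55 mm up. The grip is a level round bar 24 mm in diameter, 105 mm long; x along it away from the bolt, z up. Pulled sideways here, the wrench clicks at about 12 to 17 N; the pull then eases, towards 10 N, as the handle tips over.
- click_handle (a joint): Break-over hinge of the wrench (upright pin 28 mm from the bolt's axis towards the handle), rad: 0 = straight (at rest it reads about -0.01), grows as the handle tips clockwise against the head. It has clicked from 0.06; the solid end stop is at 0.22, and from 0.19 it counts as dragged on to the stop. It springs back to 0 when let go.
- stamp: Bystander: self-inking stamp, black and teal, 45 x 65 x 56 mm.
- phone: Bystander: black phone lying flat, 72 x 148 x 9 mm.
- trial_frame: Bystander: optometrist's trial frame lying flat, about 125 x 135 x 15 mm.
- parts_dish: Bystander: white dish with spare washers and bolts, 85 x 85 x 22 mm.
- driver: Bystander: screwdriver with a red handle, lying flat.
- spare_socket: Bystander: spare steel socket, 26 mm across, 26 mm tall, standing.
Things that resemble listed ones, but are neither listed nor needed, are in the scene too. Of the things that look like the practice_eye, take the one that is farthest to the robot's left at the start.

How it is judged (in metres and radians):
On the way, in this order (a step that is already met when the one before it is completed fails the run):
1. the foot is fully home on the bolt, flat on the desk (horizontal distance between foot_slot and bolt_axis below 0.002 m and height (world z) of foot_slot below 0.003 m and angle between practice_eye's own z axis and vertical below 0.04 rad), for 0.2 s.
2. the wrench has clicked (handle broken over clockwise at its hinge) with the foot still home (all of step 1 and value of joint click_handle above 0.06 rad), for 0.04 s.
At the end, for the whole second after the job is handed in: The foot is home on the bolt (slot point within 2 mm of the bolt's axis), flat on the desk (3 mm, tilt under 0.04 rad) and still; the wrench is let go, its hinge straight again (under 0.03 rad), its handle more than 20 mm from where it started (all of step 1 and value of joint click_handle below 0.03 rad and distance of handle_grip from where it was at the start of the episode above 0.02 m and velocity of joint click_handle below 0.05 rad/s and linear speed of practice_eye below 0.01 m/s); the robot touches nothing.
It fails at once if the handle is dragged on past the click to its end stop (hinge beyond 0.19 rad: over-torqued) (value of joint click_handle above 0.19 rad).
It fails at once if the foot is rammed against the bolt shank with more than 30 N (contact force between practice_eye and stud above 30 N).
It fails at once if the practice eye tips by more than 0.35 rad (angle between practice_eye's own z axis and vertical above 0.35 rad).
It fails at once if a bystander is moved by more than 30 mm (distance of any of stamp, phone, trial_frame, parts_dish, driver, spare_socket from where it was at the start of the episode above 0.03 m).
It also fails if it takes over 56 s, if anything falls off the work surface, if the arm or the gripper's body presses on something with over 40 N, if the wrist force passes 120 N, or if a joint passes its speed limit or range.

### The arm

A 6-joint arm with a two-finger parallel gripper is mounted at the origin on the work surface. World frame = base frame: x ahead of the robot, y to its left, z up, the work surface at z = 0. Lengths are in m, angles in degrees, forces in N, time in s.
With the tool pointing down it reaches from about 0.4 to 0.825 m from the base axis. Payload 7 kg.
Tool frame: the origin (TCP) lies at the centre of the arm's flange, where the gripper is bolted on; the fingertips stand 178 mm ahead of it and the grasp point (between the pads) lies 159 mm ahead of it (tip_reach is the distance from the TCP to the fingertips, in m); z points along the fingers, y is the line along which they close (so a half turn about z gives the same grasp; the last joint's range is limited). The gripper opens to 88 mm and grips with 3 to 60 N. Pads are 19 mm wide; open, the fingers measure 130 mm over their backs; the gripper's body (78 mm by 193 mm) begins 47 mm behind the grasp point.
Start: joints at [86.981, 20.546, 0.682, 0, -70.136, -16.507], TCP at [0.226, 0.636, 0.405] pointing down, gripper open.
Joint ranges: [-176.03, 176.03], [-82.01, 121.73], [-58.28, 71.71], [-173.87, 95.51], [-174.79, -0.11], [-173.66, 173.66]. Speed limits (degrees/s): [136.94, 136.94, 172.46, 180, 180, 180].

### API

Orientations are given as [roll, pitch, yaw] about the fixed x, y, z axes, in that order (R = Rz(yaw) Ry(pitch) Rx(roll)).
In Python, from plant import * gives the robot as it stands.
- The arm moves only by the shell command python3 -m handwheel 'ROWS'. ROWS is JSON, a list of rows, each a list of 7 numbers: the opening, from -1 (shut) to 1 (fully open), then the shift along the tool's x, y, z as a fraction of full scale, then the turn, a rotation vector about the tool's x, y, z as a fraction of full scale. A call has 1 to 5 rows; each row shifts and turns the commanded pose from where the row before left it, along the tool's axes as they then stand; what a row does not reach is not made up. Full scale, the value 1, is 0.025 m for a shift and 6 degrees for a turn. A row lasts 1/8 s, in which the tool goes at most 62.5 mm and 10.7 degrees, less where a joint would pass 70% of its speed; a pose out of reach is approached as far as the arm can. A call with a number of a shift or a turn outside -1 to 1 is refused whole. A call with a gripper value outside its range is refused whole. The fingers move at their own pace and stop on an object; the grip force is fixed at half the most. Time passes only in rows, so rows that do not move let the fingers close. It gives the time, the measured TCP pose, the force, the opening and the grip force at its end, in the units of the state.
- get_obs(): the state, without advancing time (a new reading comes with each control period).
- snapshot(name): name is "side" or "top" or "wrist"; returns a dict with "color" (400x640x3 uint8, red, green, blue), "fx", "fy", "cx", "cy" (pixels), "R" (3x3) and "t" (3): a world point X has camera coordinates R X + t; the wrist camera has in their place "tool_from_camera" (4x4, takes a point from camera to tool coordinates, whose origin is the TCP and whose axes are the flange's). Camera axes: x right, y down, z forward; pixel columns grow to the right and rows downward; lengths in m; the calibration is good to about 2 mm. A picture is of the moment at which its call begins: read the wrist's pose just before it. There is no depth.
- close_job(): hands the job in; it is judged then, once.
The state is a dict: "clock": time; "joint_pos": joint angles; "qvel": joint speeds; "tau": joint torques, N m; "tool_pos": TCP position; "orientation": TCP orientation; "force": force on the tool from outside, world axes, zero at the start; "moment": the same for the moment, N m; "opening": finger opening in m; "gripper_force": force on a finger pad.
Only numpy, scipy, OpenCV 4.12 (cv2) and the standard library are available. Lean on these libraries where they do the work, as an engineer would, in place of code of your own. Each camera call takes 0.05 s, during which the arm holds its last target. There are 200 camera calls.

## Working session

There is one attempt and no reset: what is moved stays moved. The work goes in short steps, Python scripts to look and compute and a shell command to move; the robot and the scene stay as the last step left them, time stands still between calls to the robot, and variables do not carry over. Pictures are saved under pics/ and viewed, at most 10 in all, crops included, and the job is handed in when it is done.

```bash
mkdir -p pics; ls; python3 - <<'E'
from plant import *
import cv2,numpy as np
o=get_obs(); print(o)
for n in("top","side"):
    s=snapshot(n); cv2.imwrite(f"pics/{n}0.png",s["color"][:,:,::-1]); print(n,s["fx"],s["fy"],s["cx"],s["cy"],np.round(s["R"],4).tolist(),np.round(s["t"],4).tolist())
E
```

```text
pics
{'clock': 0.0, 'joint_pos': array([ 8.69816765e+01,  2.05896663e+01,  6.33482904e-01, -1.93731270e-02,
       -7.01362081e+01, -1.65060298e+01]), 'qvel': array([-0.07227466, -0.0719502 ,  0.02442688, -0.01141361,  0.04637825,
       -0.05349771]), 'tau': array([ 1.12979040e-03, -5.82721853e+01,  2.93051022e+01,  6.99689895e+00,
        6.87344917e-03, -1.71944484e-04]), 'tool_pos': array([0.22553759, 0.63599098, 0.40374256]), 'orientation': array([ 1.79906241e+02, -8.79079902e-03, -1.95309435e+01]), 'force': array([0.32646265, 0.52497152, 0.02465105]), 'moment': array([0.00035836, 0.02522097, 0.00522982]), 'gripper_force': 0.0, 'opening': 0.08752136524895678}
top 514.5666533013374 514.5666533013374 318.2998874700919 203.2981080234519 [[-0.002, -1.0, -0.0029], [-0.9816, 0.0025, -0.1907], [0.1907, 0.0024, -0.9816]] [-0.0333, 0.5551, 1.3964]
side 497.04271364610787 497.04271364610787 319.36295707017405 192.26991014995448 [[0.9947, -0.1022, 0.0058], [-0.0473, -0.5088, -0.8596], [0.0908, 0.8548, -0.511]] [-0.5754, 0.101, 1.2652]
```

View pics/top0.png

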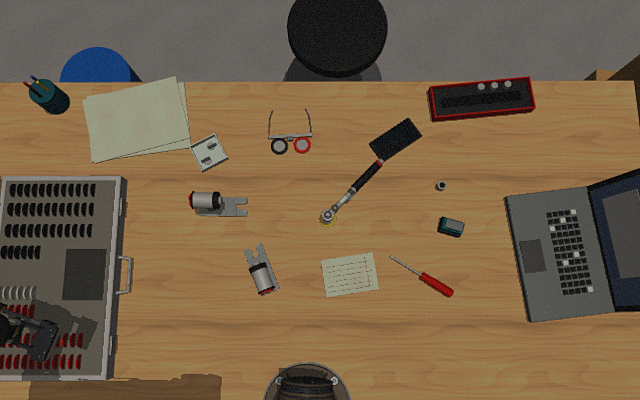

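View pics/side0.png

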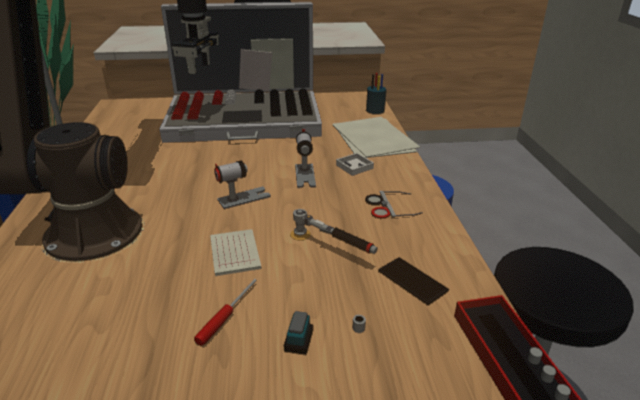

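Two things look like the practice eye in the top view: A at (205,200) and B at (260,272). World y grows to the left of that picture, so A is the one farthest to the robot's left. I'll confirm it in an enlarged crop.

```bash
cat > h.py <<'E'
from plant import *
import cv2,numpy as np
from scipy.spatial.transform import Rotation as Ro
def cam(s,o=None):
    K=np.array([[s["fx"],0,s["cx"]],[0,s["fy"],s["cy"]],[0,0,1]])
    if "R" in s: R=np.array(s["R"]);return K,R,np.array(s["t"])
    T=np.eye(4);T[:3,:3]=Ro.from_euler("xyz",o["orientation"],degrees=True).as_matrix();T[:3,3]=o["tool_pos"]
    M=np.linalg.inv(T@np.array(s["tool_from_camera"]));return K,M[:3,:3],M[:3,3]
def plane(c,uv,z):
    K,R,t=c;C=-R.T@t;d=R.T@np.linalg.inv(K)@np.array([uv[0],uv[1],1.]);return C+d*(z-C[2])/d[2]
def tri(c1,u1,c2,u2):
    P=[c[0]@np.c_[c[1],c[2]] for c in(c1,c2)]
    X=cv2.triangulatePoints(P[0],P[1],np.array(u1,float).reshape(2,1),np.array(u2,float).reshape(2,1)).ravel();return X[:3]/X[3]
E
python3 - <<'E'
from h import *
s=snapshot("top");c=cam(s);b=snapshot("side");cb=cam(b)
for n,p,z in [("tube",(205,200),.095),("mouth",(247,207),.008),("bolt",(328,215),.067),("grip",(367,177),.055),("tubeB",(260,272),.095)]: print(n,plane(c,p,z).round(3))
print("tri tube",tri(c,(205,200),cb,(304,147)).round(3),"head",tri(c,(328,215),cb,(300,214)).round(3),"grip",tri(c,(367,177),cb,(353,238)).round(3))
A=cv2.resize(s["color"][170:240,180:280],None,fx=7,fy=7,interpolation=cv2.INTER_CUBIC)
B=cv2.resize(b["color"][120:200,280:330],None,fx=6,fy=6,interpolation=cv2.INTER_CUBIC)
cv2.imwrite("pics/cropA.png",A[:,:,::-1])
print(snapshot("wrist")["tool_from_camera"])
E
```

```text
tube [0.557 0.276 0.095]
mouth [0.553 0.173 0.008]
bolt [ 0.519 -0.062  0.067]
grip [ 0.63  -0.173  0.055]
tubeB [0.361 0.121 0.095]
tri tube [0.56  0.279 0.082] head [ 0.522 -0.062  0.062] grip [ 0.634 -0.173  0.061]
[[ 6.17705167e-04 -9.55577632e-01 -2.94738881e-01  8.15520339e-02]
 [ 9.99999754e-01  6.88454281e-04 -1.36278242e-04 -1.07934572e-04]
 [ 3.33138684e-04 -2.94738724e-01  9.55577822e-01  1.96052995e-02]
 [ 0.00000000e+00  0.00000000e+00  0.00000000e+00  1.00000000e+00]]
```

View pics/cropA.png

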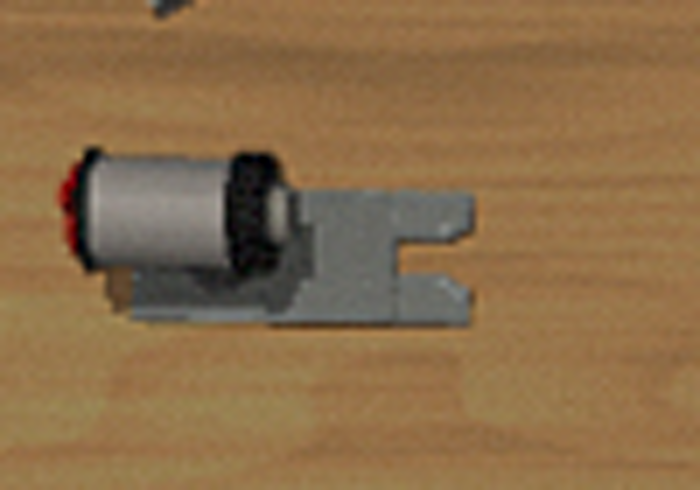

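A is the one: the tube runs from the red rim at the left end of the crop to the black drum, and the slot opens to the right, towards world -y (mouth at crop (470,250)). I'll move above it.

```bash
(python3 -m handwheel '[[1,0,0,0,0,0,1],[1,0,0,0,0,0,1],[1,0,0,0,0,0,1],[1,0,0,0,0,0,1],[1,0,0,0,0,0,1]]'
python3 -m handwheel '[[1,0,0,0,0,0,1],[1,0,0,0,0,0,1],[1,0,0,0,0,0,1],[1,0,0,0,0,0,1],[1,0,0,0,0,0,1]]'
python3 -m handwheel '[[1,0,0,0,0,0,1],[1,0,0,0,0,0,0.75],[1,1,-0.8,0,0,0,0],[1,1,-0.8,0,0,0,0],[1,1,-0.8,0,0,0,0]]'
python3 -m handwheel '[[1,1,-0.8,0,0,0,0],[1,1,-0.8,0,0,0,0],[1,1,-0.8,0,0,0,0],[1,1,-0.8,0,0,0,0],[1,1,-0.8,0,0,0,0]]'
python3 -m handwheel '[[1,1,-0.8,0,0,0,0],[1,1,-0.8,0,0,0,0],[1,1,-0.8,0,0,0,0],[1,1,-0.8,0,0,0,0],[1,1,-0.8,0,0,0,0]]'
python3 -m handwheel '[[1,1,-0.8,0,0,0,0],[1,1,-0.8,0,0,0,0],[1,1,-0.8,0,0,0,0],[1,0,0,0,0,0,0],[1,0,0,0,0,0,0]]') ; python3 - <<'E'
from h import *
o=get_obs();s=snapshot("wrist");print(o["tool_pos"],o["orientation"],s["fx"])
cv2.imwrite("pics/w1.png",s["color"][:,:,::-1]);import pickle;pickle.dump((o,s),open("w1.pkl","wb"))
E
```

```text
clock: 0.88
tool_pos: [0.2256, 0.6361, 0.4045]
orientation: [180.0, -0.0, -49.7]
force: [0.2, -0.1, 0.2]
opening: 0.0876
gripper_force: 0.0
clock: 1.5
tool_pos: [0.2256, 0.6361, 0.4045]
orientation: [180.0, -0.0, -79.7]
force: [0.3, -0.2, 0.7]
opening: 0.0879
gripper_force: 0.0
clock: 2.12
tool_pos: [0.2866, 0.5597, 0.4047]
orientation: [-180.0, 0.0, -90.0]
force: [0.3, 0.4, -0.7]
opening: 0.0877
gripper_force: 0.0
clock: 2.75
tool_pos: [0.3865, 0.4342, 0.4049]
orientation: [-180.0, 0.0, -90.1]
force: [0.1, -0.2, -0.4]
opening: 0.0875
gripper_force: 0.0
clock: 3.38
tool_pos: [0.4861, 0.3091, 0.4049]
orientation: [-180.0, 0.0, -90.1]
force: [0.5, 0.4, 0.5]
opening: 0.0877
gripper_force: 0.0
clock: 4.0
tool_pos: [0.5453, 0.2354, 0.4047]
orientation: [180.0, 0.0, -90.1]
force: [0.6, 1.2, -0.7]
opening: 0.0873
gripper_force: 0.0
[0.54531255 0.23535804 0.40472376] [ 1.79998923e+02  1.04904975e-02 -9.00810721e+01] 323.1220764026449
```

View pics/w1.png

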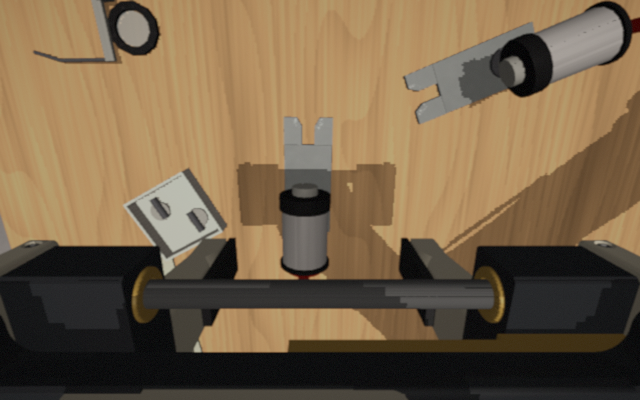

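The wrist view shows eye A at the centre: slot mouth at about (308,118), slot end at (308,145), drum at (305,200) and rear ring at (304,267). Eye B is at upper right and the dish at left. Next I'll measure edges.

```bash
python3 - <<'E'
from h import *;import pickle
o,s=pickle.load(open("w1.pkl","rb"));c=cam(s,o)
hsv=cv2.cvtColor(s["color"],cv2.COLOR_RGB2HSV);S=cv2.GaussianBlur(hsv[:,:,1],(3,3),0).astype(int)
def runs(v,lo):
    r=[];a=None
    for i,x in enumerate(v):
        if x<70 and a is None:a=i
        if x>=70 and a is not None:
            if i-a>3:r.append((a+lo-.5,i+lo-.5))
            a=None
    return r
for y in range(110,185,5): print(y,runs(S[y,270:350],270),end=" ")
print()
for x in(290,294,308,322,326): print(x,runs(S[100:170,x],100),end=" ")
# tube silhouette rows
print()
for y in range(196,272,8): print(y,S[y,274:336:3].tolist())
E
```

```text
110 [] 115 [] 120 [(283.5, 298.5), (317.5, 332.5)] 125 [(283.5, 301.5), (314.5, 332.5)] 130 [(283.5, 301.5), (314.5, 332.5)] 135 [(283.5, 301.5), (313.5, 332.5)] 140 [(283.5, 301.5), (313.5, 331.5)] 145 [(283.5, 331.5)] 150 [(283.5, 331.5)] 155 [(283.5, 331.5)] 160 [(283.5, 331.5)] 165 [(283.5, 331.5)] 170 [(284.5, 330.5)] 175 [(284.5, 330.5)] 180 [(284.5, 330.5)] 
290 [] 294 [] 308 [] 322 [] 326 [] 
196 [127, 127, 122, 100, 99, 90, 43, 33, 26, 27, 26, 28, 28, 31, 37, 73, 64, 89, 65, 129, 126]
204 [128, 129, 110, 65, 54, 41, 66, 37, 51, 28, 32, 27, 38, 35, 48, 35, 45, 49, 42, 129, 126]
212 [127, 128, 125, 54, 23, 43, 50, 34, 38, 37, 37, 44, 36, 44, 55, 42, 55, 27, 26, 120, 127]
220 [126, 126, 122, 33, 22, 21, 22, 21, 21, 20, 21, 21, 21, 21, 23, 21, 21, 22, 29, 121, 127]
228 [113, 122, 123, 36, 21, 22, 22, 21, 20, 20, 20, 21, 22, 21, 22, 21, 22, 21, 35, 123, 127]
236 [111, 116, 120, 39, 21, 20, 21, 21, 21, 21, 20, 21, 21, 22, 20, 21, 21, 27, 120, 127, 126]
244 [110, 114, 117, 59, 20, 22, 21, 21, 20, 21, 20, 20, 21, 22, 21, 21, 22, 33, 121, 126, 125]
252 [109, 111, 117, 64, 19, 20, 22, 21, 21, 21, 20, 21, 22, 21, 23, 20, 20, 35, 122, 125, 127]
260 [109, 108, 129, 21, 21, 21, 21, 21, 21, 20, 20, 22, 21, 21, 21, 21, 20, 22, 110, 127, 127]
268 [110, 106, 118, 131, 51, 42, 25, 21, 21, 21, 21, 21, 21, 22, 25, 39, 63, 98, 127, 126, 126]
```

```bash
python3 - <<'E'
from h import *;import pickle
o,s=pickle.load(open("w1.pkl","rb"));c=cam(s,o)
S=cv2.cvtColor(s["color"],cv2.COLOR_RGB2HSV)[:,:,1].astype(float)
def edge(p,th=70):  # first subpixel crossing from high to low
    i=np.where((p[:-1]>th)&(p[1:]<=th))[0][0];return i+(p[i]-th)/(p[i]-p[i+1])
def lr(y,a,b,z):
    l=a+edge(S[y,a:b]);r=b-1-edge(S[y,a:b][::-1]);return plane(c,(l,y),z),plane(c,(r,y),z)
for y in(122,130,140,150,160,180):
    l,r=lr(y,272,345,.008);m=(l+r)/2;print(y,"mid",m[:2].round(4),"w",np.linalg.norm(l-r).round(4))
for y in(222,230,238,246,254):
    l,r=lr(y,272,345,.095);m=(l+r)/2;print(y,"tube",m[:2].round(4),"w",np.linalg.norm(l-r).round(4))
for x in(288,290,326,328): y=100+edge(S[100:160,x]);print("mouth",plane(c,(x,y),.008)[:2].round(4))
for x in(305,308,311): y=122+edge(S[122:170,x]);print("slotend",plane(c,(x,y),.008)[:2].round(4))
t=snapshot("top");ct=cam(t)
h=cv2.cvtColor(t["color"],cv2.COLOR_RGB2HSV);G=(h[:,:,1]<60)[195:215,225:255]
print(G.astype(int).sum(0))
E
```

```text
122 mid [0.5583 0.1804] w 0.0563
130 mid [0.5584 0.1894] w 0.056
140 mid [0.5587 0.2007] w 0.0562
150 mid [0.5588 0.2123] w 0.0558
160 mid [0.559  0.2241] w 0.056
180 mid [0.5594 0.2483] w 0.0551
222 tube [0.5588 0.2683] w 0.0453
230 tube [0.559  0.2766] w 0.0453
238 tube [0.56  0.285] w 0.0428
246 tube [0.5601 0.2936] w 0.0428
254 tube [0.5603 0.3023] w 0.0427
mouth [0.5806 0.1742]
mouth [0.5784 0.1742]
mouth [0.5376 0.1749]
mouth [0.5353 0.175 ]
slotend [0.5618 0.2054]
slotend [0.5583 0.2054]
slotend [0.5548 0.2054]
[18 18 18 18 18 18 18 18 18 18 17 18 13 13 13 13 13 12 13 11 10  9  3  0
  0  0  0  0  0  0]
```

```bash
(python3 -m handwheel '[[1,-0.84,-0.29,0.5,0,0,0.145],[1,-0.84,-0.29,0.5,0,0,0],[1,0,0,1,0,0,0],[1,0,0,1,0,0,0],[1,0,0,1,0,0,0]]'
python3 -m handwheel '[[1,0,0,1,0,0,0],[1,0,0,1,0,0,0],[-1,0,0,0,0,0,0],[-1,0,0,0,0,0,0],[-1,0,0,0,0,0,0]]'
python3 -m handwheel '[[-1,0,0,0,0,0,0],[-1,0,0,0,0,0,0],[-1,0,0,0,0,0,0]]')
```

```text
clock: 4.72
tool_pos: [0.5602, 0.2795, 0.3025]
orientation: [179.9, -0.1, -90.8]
force: [-0.0, 0.1, -0.0]
opening: 0.0876
gripper_force: 0.0
clock: 5.35
tool_pos: [0.5606, 0.2785, 0.2557]
orientation: [-179.9, 0.1, -90.9]
force: [0.7, -0.4, -0.7]
opening: 0.063
gripper_force: 0.0
clock: 5.72
tool_pos: [0.5602, 0.2779, 0.2552]
orientation: [-180.0, 0.0, -90.9]
force: [-3.1, 0.1, 5.7]
opening: 0.0434
gripper_force: 30.0
```

```bash
(python3 -m handwheel '[[-1,0,0,-0.4,0,0,0],[-1,0.5,0.1,0,0,0,0],[-1,1,0.2,0,0,0,0],[-1,1,0.2,0,0,0,0],[-1,1,0.2,0,0,0,0]]'
python3 -m handwheel '[[-1,1,0.2,0,0,0,0],[-1,1,0.2,0,0,0,0],[-1,1,0.2,0,0,0,0],[-1,0.5,0.1,0,0,0,0],[-1,0,0,0,0,0,0]]'
python3 -m handwheel '[[-1,0.5,0.05,0,0,0,0],[-1,0,0,0,0,0,0],[-1,0,0,0,0,0,0]]') ; python3 - <<'E'
from h import *
o=get_obs();s=snapshot("wrist");t=snapshot("top");print(o["tool_pos"],o["orientation"],o["force"])
cv2.imwrite("pics/w2.png",s["color"][:,:,::-1]);import pickle;pickle.dump((o,s,t,snapshot("side")),open("w2.pkl","wb"))
E
```

```text
clock: 6.35
tool_pos: [0.5407, 0.1883, 0.2645]
orientation: [180.0, -0.0, -90.9]
force: [1.0, -0.3, -4.3]
opening: 0.0432
gripper_force: 30.0
clock: 6.98
tool_pos: [0.5224, 0.1024, 0.2648]
orientation: [-180.0, 0.0, -91.0]
force: [-0.3, -0.2, -3.9]
opening: 0.0438
gripper_force: 30.0
clock: 7.35
tool_pos: [0.5213, 0.0912, 0.2646]
orientation: [-180.0, 0.0, -90.9]
force: [0.5, -0.1, -5.1]
opening: 0.0437
gripper_force: 30.0
[0.52125679 0.09121597 0.26462646] [-1.79992885e+02  4.24681658e-03 -9.08875793e+01] [ 0.49716016 -0.10187193 -5.14918191]
```

View pics/w2.png

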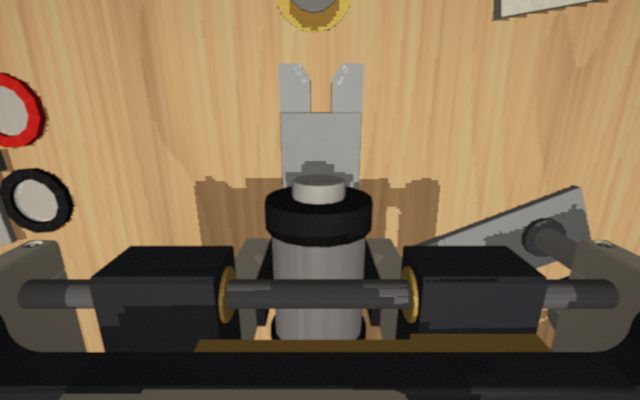

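The slot is centred at about (320,95). The brass ferrule of the bolt is cut off by the top edge at about (314,5), so I'll go 20 mm closer, lower the foot, and measure the bolt against the slot.

```bash
(python3 -m handwheel '[[-1,0.4,0,0.12,0,0,0],[-1,0.4,0,0.12,0,0,0],[-1,0,0,0.12,0,0,0],[-1,0,0,0,0,0,0],[-1,0,0,0,0,0,0]]') ; python3 - <<'E'
from h import *
import pickle
o=get_obs();s=snapshot("wrist");c=cam(s,o);pickle.dump((o,s),open("w3.pkl","wb"));cv2.imwrite("pics/w3.png",s["color"][:,:,::-1])
print(o["tool_pos"])
h=cv2.cvtColor(s["color"],cv2.COLOR_RGB2HSV)
m=cv2.inRange(h,(18,150,60),(35,255,255));m[120:]=0
n,l,st,ce=cv2.connectedComponentsWithStats(m);k=1+np.argmax(st[1:,4]);print(st[k],ce[k])
S=h[:,:,1].astype(float)
yaw=np.radians(o["orientation"][2]);ex=np.array([np.cos(yaw),np.sin(yaw)]);ey=np.array([np.sin(yaw),-np.cos(yaw)])
loc=lambda p:np.array([(p[:2]-o["tool_pos"][:2])@ex,(p[:2]-o["tool_pos"][:2])@ey]).round(4)
for y in range(68,140,6):
    r=np.where(S[y,270:375]<70)[0]+270
    if len(r)<10: continue
    a,b=plane(c,(r[0]-.5,y),.0085),plane(c,(r[-1]+.5,y),.0085);g=np.where(np.diff(r)>3)[0]
    x=[loc((plane(c,(r[i]+.5,y),.0085)+plane(c,(r[i+1]-.5,y),.0085))/2) for i in g]
    print(y,r[0],r[-1],"foot mid",loc((a+b)/2),"slot",x)
pts=[]
for x in range(285,345,3):
    q=np.where(m[:,x]&(l[:,x]==k))[0]
    if len(q): pts.append(loc(plane(c,(x,q.max()+.5),0)))
pts=np.array(pts);A=np.c_[2*pts,np.ones(len(pts))];sol=np.linalg.lstsq(A,(pts**2).sum(1),rcond=None)[0];print("ferrule",sol[:2],np.sqrt(sol[2]+sol[0]**2+sol[1]**2))
cv2.imwrite("pics/w3c.png",cv2.resize(s["color"][0:150,220:420,::-1],None,fx=4,fy=4,interpolation=cv2.INTER_CUBIC))
E
```

```text
clock: 8.12
tool_pos: [0.5209, 0.0711, 0.2556]
orientation: [-180.0, 0.0, -90.9]
force: [0.0, 0.4, -5.0]
opening: 0.0433
gripper_force: 30.0
[0.52088547 0.07109175 0.2556482 ]
[287  27  53  34 737] [313.52510176  46.85753053]
68 278 363 foot mid [0.0996 0.0001] slot [array([0.0996, 0.0001])]
74 279 363 foot mid [0.0959 0.0005] slot [array([0.0959, 0.0005])]
80 279 363 foot mid [0.0922 0.0005] slot [array([0.0922, 0.0001])]
86 279 363 foot mid [0.0884 0.0005] slot [array([ 0.0884, -0.0002])]
92 279 362 foot mid [0.0846 0.0002] slot [array([0.0846, 0.0002])]
98 279 362 foot mid [0.0808 0.0002] slot [array([0.0808, 0.0002])]
104 280 362 foot mid [0.0769 0.0005] slot [array([0.0769, 0.0002])]
110 280 362 foot mid [0.073  0.0005] slot [array([0.073 , 0.0002])]
116 280 361 foot mid [0.069  0.0002] slot []
122 281 361 foot mid [0.065  0.0006] slot []
128 281 360 foot mid [0.061  0.0002] slot []
134 281 360 foot mid [0.0569 0.0002] slot []
ferrule [ 0.12333378 -0.00439926] 0.017771854075192602
```

View pics/w3c.png

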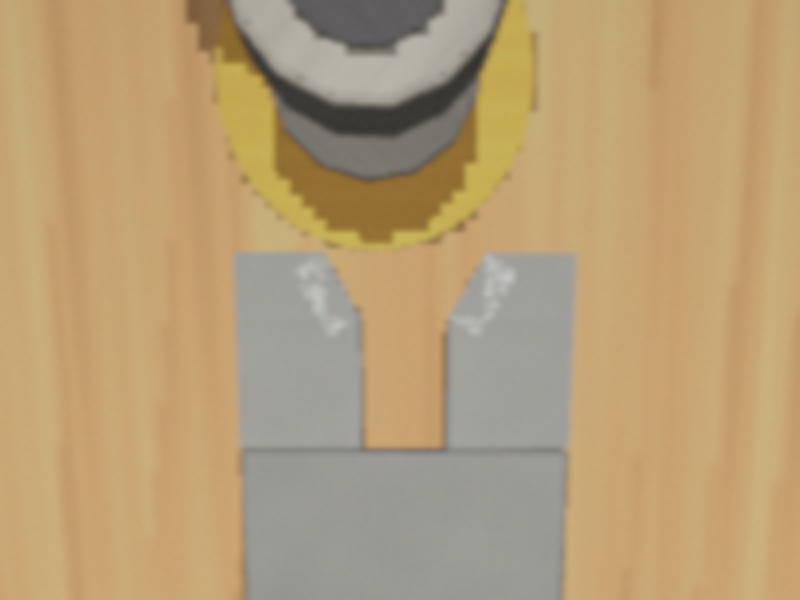

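```bash
python3 - <<'E'
from h import *;import pickle
o,s=pickle.load(open("w3.pkl","rb"));c=cam(s,o);print(s["cx"],s["cy"])
yaw=np.radians(o["orientation"][2]);ex=np.array([np.cos(yaw),np.sin(yaw)]);ey=np.array([np.sin(yaw),-np.cos(yaw)])
loc=lambda p:np.array([(p[:2]-o["tool_pos"][:2])@ex,(p[:2]-o["tool_pos"][:2])@ey]).round(4)
a,b=loc(plane(c,(273.75,17),0)),loc(plane(c,(353.75,17),0));print(a,b,(a+b)/2, "bottom",loc(plane(c,(314,62),0)))
h=cv2.cvtColor(s["color"],cv2.COLOR_RGB2HSV);print(h[17,268:292].tolist())
m=cv2.inRange(h,(20,135,40),(35,255,255));print([(y,np.where(m[y,265:362])[0][[0,-1]]+265) for y in range(6,62,6)])
pts=[]
for y in range(6,60,2):
    w=np.where(m[y,265:362])[0][[0,-1]]+265; pts+=[loc(plane(c,(w[0]-.5,y),0)),loc(plane(c,(w[1]+.5,y),0))]
pts=np.array(pts)
for i in range(4):
    A=np.c_[2*pts,np.ones(len(pts))];q=np.linalg.lstsq(A,(pts**2).sum(1),rcond=None)[0];r=np.sqrt(q[2]+q[:2]@q[:2]);e=abs(np.linalg.norm(pts-q[:2],axis=1)-r);pts=pts[e<max(.0008,2*e.std())]
print(q[:2],r,e.max(),"world",o["tool_pos"][:2]+q[0]*ex+q[1]*ey)
for z in(.055,.06,.067): print(z,loc(plane(c,(277.5,0),z)),loc(plane(c,(347,0),z)))
E
```

```text
317.8960522916244 198.42750473316232
[ 0.1312 -0.0304] [0.1312 0.0218] [ 0.1312 -0.0043] bottom [ 0.1041 -0.0042]
[[16, 115, 187], [17, 115, 188], [16, 115, 191], [17, 114, 195], [17, 114, 194], [20, 129, 190], [22, 143, 191], [23, 149, 195], [23, 147, 196], [23, 148, 197], [23, 146, 196], [23, 145, 197], [23, 147, 194], [22, 153, 178], [20, 162, 156], [19, 161, 138], [17, 136, 111], [16, 77, 76], [21, 29, 62], [19, 25, 81], [19, 24, 117], [21, 24, 146], [19, 22, 162], [20, 23, 168]]
[(6, array([345, 350])), (12, array([274, 352])), (18, array([274, 353])), (24, array([274, 352])), (30, array([276, 350])), (36, array([278, 349])), (42, array([281, 346])), (48, array([285, 341])), (54, array([292, 336])), (60, array([302, 322]))]
[ 0.13014328 -0.00469982] 0.02589561874543868 0.0006979441450664856 world [ 0.52355521 -0.059109  ]
0.055 [ 0.1268 -0.0215] [0.1268 0.0128]
0.06 [ 0.1255 -0.0209] [0.1256 0.0124]
0.067 [ 0.1237 -0.0202] [0.1238 0.0118]
```

Both the ferrule and the wrench head put the bolt 4.6 mm towards tool -y from the slot's centre line, with about 52 mm to go. I'll shift, lower to contact, and slide in.

```bash
(python3 -m handwheel '[[-1,0,-0.18,0.02,0,0,0],[-1,0.3,0,0,0,0,0],[-1,0.3,0,0,0,0,0],[-1,0.2,0,0,0,0,0],[-1,0,0,0,0,0,0]]'
python3 -m handwheel '[[-1,0.2,0,0,0,0,0],[-1,0.2,0,0,0,0,0],[-1,0.2,0,0,0,0,0],[-1,0,0,0,0,0,0]]') ; python3 - <<'E'
from h import *
o=get_obs();s=snapshot("wrist");c=cam(s,o);print(o["tool_pos"],o["force"],o["moment"])
cv2.imwrite("pics/w4c.png",cv2.resize(s["color"][0:150,220:420,::-1],None,fx=4,fy=4,interpolation=cv2.INTER_CUBIC))
E
```

```text
clock: 8.8
tool_pos: [0.525, 0.0503, 0.2553]
orientation: [-180.0, -0.0, -90.9]
force: [-0.6, -0.6, -2.7]
opening: 0.0434
gripper_force: 30.0
clock: 9.3
tool_pos: [0.5248, 0.0354, 0.2552]
orientation: [-180.0, -0.0, -90.9]
force: [0.8, -0.6, -1.3]
opening: 0.0435
gripper_force: 30.0
[0.52476206 0.03541922 0.25524299] [ 0.78785315 -0.56682591 -1.3495524 ] [-0.28206141 -0.35160726 -0.03748352]
```

View pics/w4c.png

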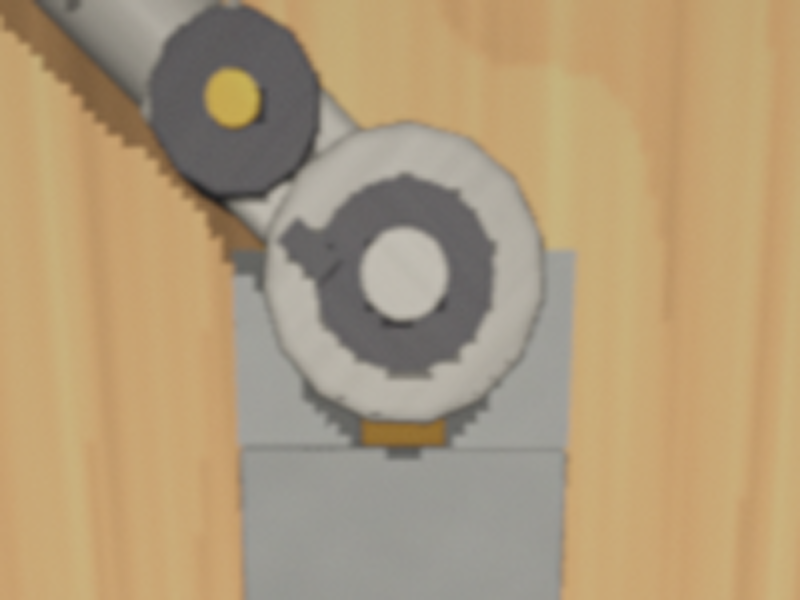

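The head (405,270) is centred on the slot (404), and the shank is already in the mouth. About 16 mm remain, so I'll push on and then creep.

```bash
(python3 -m handwheel '[[-1,0.2,0,0,0,0,0],[-1,0.2,0,0,0,0,0],[-1,0.08,0,0,0,0,0],[-1,0.05,0,0,0,0,0],[-1,0,0,0,0,0,0]]'
python3 -m handwheel '[[-1,0.04,0,0,0,0,0],[-1,0.04,0,0,0,0,0],[-1,0,0,0,0,0,0]]')
```

```text
clock: 9.98
tool_pos: [0.5246, 0.0226, 0.2552]
orientation: [-180.0, -0.0, -90.9]
force: [0.5, 1.2, -0.9]
opening: 0.0436
gripper_force: 30.0
clock: 10.35
tool_pos: [0.5245, 0.0207, 0.2552]
orientation: [-180.0, 0.0, -90.9]
force: [-0.2, 2.8, -0.2]
opening: 0.0432
gripper_force: 30.0
```

```bash
for i in 1; do python3 -m handwheel '[[-1,0.04,0,0,0,0,0],[-1,0,0,0,0,0,0]]'
python3 -m handwheel '[[-1,0.04,0,0,0,0,0],[-1,0,0,0,0,0,0]]';  done | grep -E "pos|force: \["
```

```text
tool_pos: [0.5246, 0.0196, 0.2552]
force: [0.2, 3.0, -0.6]
tool_pos: [0.5245, 0.0189, 0.2553]
force: [-0.3, 6.0, -0.0]
```

```bash
(python3 -m handwheel '[[-1,0.03,0,0,0,0,0],[-1,0,0,0,0,0,0]]'
python3 -m handwheel '[[-1,0.03,0,0,0,0,0],[-1,0,0,0,0,0,0]]') | grep -E "pos|force: \["
```

```text
tool_pos: [0.5246, 0.0185, 0.2555]
force: [-1.7, 8.2, 3.4]
tool_pos: [0.5246, 0.0181, 0.2557]
force: [-3.5, 10.8, 5.2]
```

Force is rising while the foot hardly advances, so the shank is against the slot's end. I'll release and check.

```bash
python3 -m handwheel '[[1,0,0,0,0,0,0],[1,0,0,0,0,0,0],[1,0,0,0,0,0,0],[1,0,0,0,0,0,0]]'; python3 - <<'E'
from h import *
o=get_obs();s=snapshot("wrist");c=cam(s,o);t=snapshot("top");b=snapshot("side")
import pickle;pickle.dump((o,s,t,b),open("w5.pkl","wb"))
A=cv2.resize(s["color"][20:150,240:400],None,fx=3,fy=3,interpolation=cv2.INTER_CUBIC)
B=cv2.resize(b["color"][140:265,240:345],None,fx=3,fy=3.12,interpolation=cv2.INTER_CUBIC)
cv2.imwrite("pics/w5c.png",np.hstack([A,B[:390]])[:,:,::-1])
yaw=np.radians(o["orientation"][2]);ex=np.array([np.cos(yaw),np.sin(yaw)]);ey=np.array([np.sin(yaw),-np.cos(yaw)])
S=cv2.cvtColor(s["color"],cv2.COLOR_RGB2HSV)[:,:,1].astype(float)
for y in(78,110,125,135):
    r=np.where(S[y,265:380]<70)[0]+265;m=(plane(c,(r[0]-.5,y),.008)+plane(c,(r[-1]+.5,y),.008))/2;print(y,r[0],r[-1],m.round(4))
for x in(286,290,352,356):
    y=np.where(S[:,x]<70)[0];y=y[y>40];print("mouth",x,y[0],plane(c,(x,y[0]-.5),.008).round(4))
E
```

```text
clock: 11.85
tool_pos: [0.5244, 0.0169, 0.255]
orientation: [180.0, -0.0, -90.9]
force: [-0.4, -0.8, 0.2]
opening: 0.0776
gripper_force: 0.0
78 265 362 [ 0.5273 -0.0766  0.008 ]
110 279 361 [ 0.5232 -0.0562  0.008 ]
125 280 360 [ 0.5234 -0.0462  0.008 ]
135 280 359 [ 0.5238 -0.0394  0.008 ]
mouth 286 47 [ 0.5446 -0.0959  0.008 ]
mouth 290 49 [ 0.5421 -0.0947  0.008 ]
mouth 352 67 [ 0.5019 -0.0833  0.008 ]
mouth 356 67 [ 0.4993 -0.0833  0.008 ]
```

View pics/w5c.png

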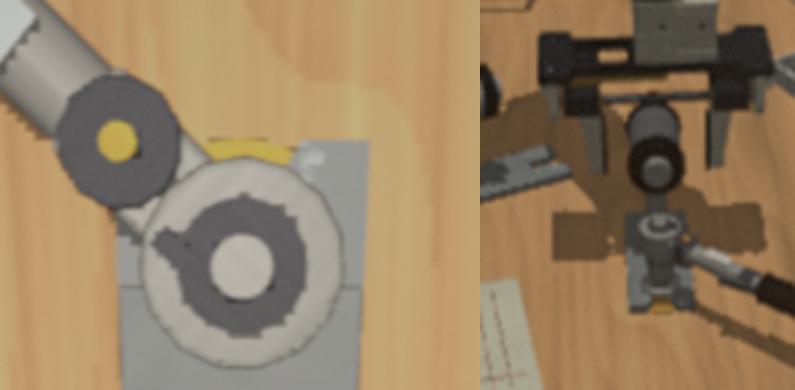

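The wrist half of the picture shows the head over the slot with the shank against its end, and the ferrule rim showing beyond the mouth. The side half shows the eye upright and the fingers clear of it. Measured slot point y is -0.0586 and the bolt is at -0.0591, so it's home. I'll go up and over to the wrench handle.

```bash
(python3 -m handwheel '[[1,0,0,-0.5,0,0,0],[1,0,0,-1,0,0,0],[1,0,0,-1,0,0,0],[1,0,0,-1,0,0,0],[1,0,0,-1,0,0,0]]'
python3 -m handwheel '[[1,0,0,-0.5,0,0,0],[1,1,-0.5,0,0,0,0],[1,1,-0.5,0,0,0,0],[1,1,-0.5,0,0,0,0],[1,1,-0.5,0,0,0,0]]'
python3 -m handwheel '[[1,1,-0.5,0,0,0,0],[1,1,-0.5,0,0,0,0],[1,0.3,-0.1,0,0,0,-1],[1,0,0,0,0,0,-1],[1,0,0,0,0,0,-1]]'
python3 -m handwheel '[[1,0,0,0,0,0,-1],[1,0,0,0,0,0,-1],[1,0,0,0,0,0,-1],[1,0,0,0,0,0,-1],[1,0,0,0,0,0,-0.5]]'
python3 -m handwheel '[[1,0,0,0,0,0,0],[1,0,0,0,0,0,0]]')|grep -E "clock|pos|orient"; python3 - <<'E'
from h import *
import pickle
o=get_obs();s=snapshot("wrist");b=snapshot("side");t=snapshot("top")
pickle.dump((o,s,t,b),open("w6.pkl","wb"));cv2.imwrite("pics/w6.png",s["color"][:,:,::-1])
print(o["tool_pos"],o["orientation"])
E
```

```text
clock: 12.62
tool_pos: [0.5243, 0.0171, 0.3695]
orientation: [-179.9, 0.0, -90.9]
clock: 13.25
tool_pos: [0.5731, -0.0844, 0.3801]
orientation: [180.0, 0.0, -90.9]
clock: 13.88
tool_pos: [0.5993, -0.1418, 0.3798]
orientation: [179.9, 0.0, -72.7]
clock: 14.5
tool_pos: [0.5993, -0.1415, 0.3799]
orientation: [180.0, 0.0, -45.8]
clock: 14.75
tool_pos: [0.5994, -0.1415, 0.3801]
orientation: [180.0, 0.0, -46.0]
[ 0.59940449 -0.14149124  0.38008367] [ 1.79989481e+02  1.35759664e-02 -4.59643329e+01]
```

View pics/w6.png

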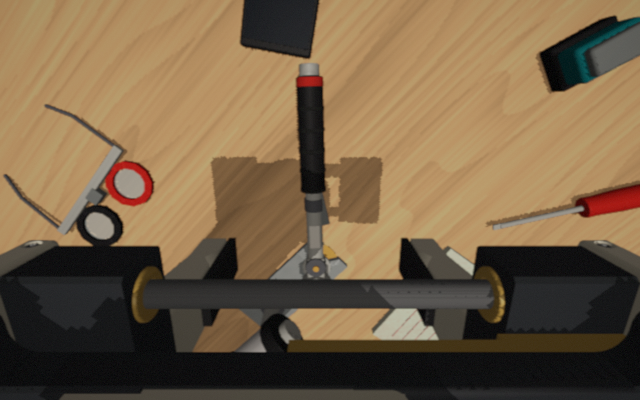

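The wrist view shows the wrench upright in the picture: red ring at (310,81), black grip from row 86 to 190, hinge pin at (316,268).

```bash
python3 - <<'E'
from h import *
import pickle
o,s,t,b=pickle.load(open("w6.pkl","rb"));c=cam(s,o)
def red(im,box):
    h=cv2.cvtColor(im,cv2.COLOR_RGB2HSV);m=cv2.inRange(h,(0,120,60),(8,255,255))|cv2.inRange(h,(172,120,60),(179,255,255))
    x0,y0,x1,y1=box;ys,xs=np.where(m[y0:y1,x0:x1]);return xs.mean()+x0,ys.mean()+y0,len(xs)
rw=red(s["color"],(280,60,340,110));rs=red(b["color"],(340,225,395,265));print(rw,rs,tri(c,rw[:2],cam(b),rs[:2]).round(4))
V=s["color"].max(2).astype(float);z=.055;P=[]
for y in range(92,188,6):
    p=V[y,285:340];r=np.where(p<60)[0]+285;P.append((plane(c,(r[0]-.5,y),z)+plane(c,(r[-1]+.5,y),z))[:2]/2)
    if y%24==20:print(y,r[0],r[-1],P[-1].round(4))
P=np.array(P);l=cv2.fitLine(P.astype(np.float32),cv2.DIST_HUBER,0,.001,.001).ravel();d=l[:2]*np.sign(l[0]);print("ang",np.degrees(np.arctan2(d[1],d[0])))
ends=[]
col=V[:,311];ys=np.where(col[84:215]<60)[0]+84;e1,e2=plane(c,(310,ys[0]-.5),z),plane(c,(313.5,190.5),z);print(ys[0],ys[-1],e1,e2,np.linalg.norm(e1-e2))
B=np.array([.5236,-.0591]);q=l[2:];print("line offset from bolt",np.cross(d,B-q)); g=q+d*((B-q)@d)+.168*d;print("grip",g)
yaw=np.radians(o["orientation"][2]);ex=np.array([np.cos(yaw),np.sin(yaw)]);ey=np.array([np.sin(yaw),-np.cos(yaw)])
D=g-o["tool_pos"][:2];print("tool dx dy",D@ex,D@ey)
E
```

```text
(np.float64(309.41726618705036), np.float64(81.10071942446044), 278) (np.float64(368.2105263157895), np.float64(246.42105263157896), 38) [ 0.6692 -0.2044  0.0596]
92 297 321 [ 0.6662 -0.1979]
116 298 322 [ 0.6511 -0.1834]
140 299 322 [ 0.6357 -0.168 ]
164 301 323 [ 0.619  -0.1525]
ang -44.140957
87 211 [ 0.66880734 -0.20192356  0.055     ] [ 0.59967994 -0.13445766  0.055     ] 0.09659318858059467
line offset from bolt 0.0005577848114968337
grip [ 0.64377316 -0.17649984]
tool dx dy 0.05600885999635742 -0.007562269025326484<stdin>:15: DeprecationWarning: Arrays of 2-dimensional vectors are deprecated. Use arrays of 3-dimensional vectors instead. (deprecated in NumPy 2.0)
```

```bash
(python3 -m handwheel '[[1,0,0,0,0,0,-0.31],[1,1,-0.12,0,0,0,0],[1,1,-0.11,0.64,0,0,0],[1,0.25,0,1,0,0,0],[1,0,0,1,0,0,0]]'
python3 -m handwheel '[[1,0,0,1,0,0,0],[1,0,0,1,0,0,0],[1,0,0,1,0,0,0],[1,0,0,1,0,0,0],[1,0,0,0,0,0,0]]'
python3 -m handwheel '[[-1,0,0,0,0,0,0],[-1,0,0,0,0,0,0],[-1,0,0,0,0,0,0],[-1,0,0,0,0,0,0],[-1,0,0,0,0,0,0]]'
python3 -m handwheel '[[-1,0,0,0,0,0,0],[-1,0,0,0,0,0,0]]')
```

```text
clock: 15.52
tool_pos: [0.6442, -0.177, 0.3132]
orientation: [180.0, 0.0, -44.0]
force: [-0.4, -1.0, -0.3]
opening: 0.0876
gripper_force: 0.0
clock: 16.15
tool_pos: [0.6431, -0.1765, 0.2121]
orientation: [179.8, 0.2, -44.0]
force: [0.4, 1.0, 0.1]
opening: 0.0873
gripper_force: 0.0
clock: 16.77
tool_pos: [0.6439, -0.1765, 0.2144]
orientation: [-180.0, -0.0, -44.0]
force: [0.8, -0.1, 0.6]
opening: 0.0433
gripper_force: 0.0
clock: 17.02
tool_pos: [0.6438, -0.1766, 0.2141]
orientation: [180.0, 0.0, -44.0]
force: [-2.5, -6.4, -0.1]
opening: 0.0232
gripper_force: 28.7
```

```bash
(python3 -m handwheel '[[-1,-0.001,0.1,0,0,0,0.14],[-1,-0.001,0.1,0,0,0,0.14],[-1,0,0,0,0,0,0]]'
python3 -m handwheel '[[-1,-0.003,0.2,0,0,0,0.284],[-1,-0.003,0.2,0,0,0,0.284],[-1,0,0,0,0,0,0]]'
python3 -m handwheel '[[-1,-0.003,0.2,0,0,0,0.284],[-1,-0.003,0.2,0,0,0,0.284],[-1,0,0,0,0,0,0]]') | grep -E "pos|orient|force: \["; python3 -c "
from h import *
o=get_obs();print(o['moment'],o['opening'])
y=np.radians(o['orientation'][2]);print(o['force'][:2]@[np.sin(y),-np.cos(y)]);B=[.5236,-.0591];d=o['tool_pos'][:2]-B;print(np.degrees(np.arctan2(d[1],d[0])),np.hypot(*d))"
```

```text
tool_pos: [0.6412, -0.179, 0.2143]
orientation: [-179.9, -0.1, -45.7]
force: [3.6, 5.1, -1.5]
tool_pos: [0.6339, -0.1858, 0.2144]
orientation: [-179.8, -0.1, -49.1]
force: [4.1, 6.3, -1.0]
tool_pos: [0.6264, -0.1921, 0.2145]
orientation: [-179.8, -0.1, -52.5]
force: [4.1, 6.2, -1.7]
[ 2.26864339 -1.53604795  0.36672801] 0.023366715811842534
-7.0525249056079495
-52.298389816784486 0.16805329871867905
```

```bash
(python3 -m handwheel '[[-1,-0.003,0.2,0,0,0,0.284],[-1,-0.001,0.1,0,0,0,0.142],[-1,0,0,0,0,0,0]]'
python3 -m handwheel '[[-1,-0.001,0.1,0,0,0,0.142],[-1,0,0,0,0,0,0]]'
python3 -m handwheel '[[-1,-0.001,0.1,0,0,0,0.142],[-1,0,0,0,0,0,0]]'
python3 -m handwheel '[[-1,-0.001,0.1,0,0,0,0.142],[-1,0,0,0,0,0,0]]'
python3 -m handwheel '[[-1,-0.001,0.1,0,0,0,0.142],[-1,0,0,0,0,0,0]]') | grep -E "pos|orient|force: \["
```

```text
tool_pos: [0.6206, -0.1964, 0.2145]
orientation: [-179.8, -0.1, -55.1]
force: [4.8, 5.9, -2.7]
tool_pos: [0.6186, -0.1977, 0.2145]
orientation: [-179.8, -0.1, -55.9]
force: [5.7, 7.7, -2.7]
tool_pos: [0.6166, -0.1991, 0.2145]
orientation: [-179.8, -0.1, -56.7]
force: [6.1, 6.5, -2.4]
tool_pos: [0.6145, -0.2005, 0.2145]
orientation: [-179.8, -0.1, -57.6]
force: [5.4, 7.5, -3.1]
tool_pos: [0.6125, -0.2018, 0.2145]
orientation: [-179.8, -0.1, -58.4]
force: [5.5, 6.5, -3.4]
```

```bash
(python3 -m handwheel '[[-1,-0.001,0.1,0,0,0,0.142],[-1,0,0,0,0,0,0]]'
python3 -m handwheel '[[-1,-0.001,0.1,0,0,0,0.142],[-1,0,0,0,0,0,0]]'
python3 -m handwheel '[[-1,-0.001,0.1,0,0,0,0.142],[-1,0,0,0,0,0,0]]'
python3 -m handwheel '[[-1,-0.001,0.1,0,0,0,0.142],[-1,0,0,0,0,0,0]]') | grep -E "force: \["
```

```text
force: [6.9, 7.0, -3.1]
force: [6.9, 6.4, -2.4]
force: [6.3, 7.3, -4.3]
force: [6.7, 6.4, -2.8]
```

```bash
python3 -c "
from h import *
o=get_obs();y=np.radians(o['orientation'][2]);print(o['clock'],o['orientation'],o['tool_pos'],o['moment'],'Ftan',o['force'][:2]@[np.sin(y),-np.cos(y)])"
```

```text
20.525 [-1.79732256e+02 -1.01541326e-01 -6.18463377e+01] [ 0.60398856 -0.2067498   0.21457695] [ 2.45795934 -2.40805348  0.56456423] Ftan -8.872038945325585
```

```bash
(python3 -m handwheel '[[-1,-0.001,0.1,0,0,0,0.142],[-1,0,0,0,0,0,0]]'
python3 -m handwheel '[[-1,-0.001,0.1,0,0,0,0.142],[-1,0,0,0,0,0,0]]'
python3 -m handwheel '[[-1,-0.001,0.1,0,0,0,0.142],[-1,0,0,0,0,0,0]]'
python3 -m handwheel '[[-1,-0.001,0.1,0,0,0,0.142],[-1,0,0,0,0,0,0]]') | grep -E "force: \["; python3 -c "
from h import *
o=get_obs();y=np.radians(o['orientation'][2]);print(o['clock'],o['orientation'],o['tool_pos'],o['moment'],'Ftan',o['force'][:2]@[np.sin(y),-np.cos(y)])"
```

```text
force: [7.4, 6.5, -3.3]
force: [6.6, 6.4, -4.0]
force: [8.0, 5.8, -3.4]
force: [7.2, 6.4, -4.6]
21.525 [-1.79701975e+02 -1.07875311e-01 -6.52446932e+01] [ 0.59524742 -0.21121859  0.21466726] [ 2.33643255 -2.64806335  0.64747878] Ftan -9.26252600229482
```

```bash
cat > q.py <<'E'
from h import *
o=get_obs();y=np.radians(o['orientation'][2]);B=np.array([.5236,-.0591]);r=o['tool_pos'][:2]-B;f=o['force']
print("t%.2f yaw %.2f ang %.2f R %.4f Ft %.1f mz %.2f tau %.2f F %s"%(o['clock'],o['orientation'][2],np.degrees(np.arctan2(r[1],r[0])),np.hypot(*r),-f[:2]@[np.sin(y),-np.cos(y)],o['moment'][2],r[0]*f[1]-r[1]*f[0]+o['moment'][2],f.round(1)))
E
python3 q.py
python3 -m handwheel '[[-1,-0.001,0.1,0,0,0,0.142],[-1,0,0,0,0,0,0]]' >/dev/null; python3 q.py
python3 -m handwheel '[[-1,-0.001,0.1,0,0,0,0.142],[-1,0,0,0,0,0,0]]'>/dev/null; python3 q.py
python3 -m handwheel '[[-1,-0.001,0.1,0,0,0,0.142],[-1,0,0,0,0,0,0]]'>/dev/null; python3 q.py
```

```text
t21.52 yaw -65.24 ang -64.78 R 0.1681 Ft 9.3 mz 0.65 tau 2.21 F [ 7.2  6.4 -4.6]
t21.77 yaw -66.09 ang -65.61 R 0.1682 Ft 9.1 mz 0.58 tau 2.11 F [ 7.3  6.  -3.9]
t22.02 yaw -66.95 ang -66.45 R 0.1682 Ft 9.4 mz 0.66 tau 2.25 F [ 7.6  6.  -3.8]
t22.27 yaw -67.79 ang -67.28 R 0.1682 Ft 9.7 mz 0.59 tau 2.23 F [ 8.1  5.8 -3.9]
```

```bash

python3 -m handwheel '[[-1,-0.001,0.1,0,0,0,0.142],[-1,0,0,0,0,0,0]]' >/dev/null; python3 q.py
python3 -m handwheel '[[-1,-0.001,0.1,0,0,0,0.142],[-1,0,0,0,0,0,0]]'>/dev/null; python3 q.py
python3 -m handwheel '[[-1,-0.001,0.1,0,0,0,0.142],[-1,0,0,0,0,0,0]]'>/dev/null; python3 q.py
python3 -m handwheel '[[-1,-0.001,0.1,0,0,0,0.142],[-1,0,0,0,0,0,0]]'>/dev/null; python3 q.py
```

```text
t22.52 yaw -68.64 ang -68.11 R 0.1682 Ft 9.9 mz 0.62 tau 2.29 F [ 8.1  6.5 -4.7]
t22.77 yaw -69.49 ang -68.94 R 0.1682 Ft 10.1 mz 0.68 tau 2.39 F [ 8.3  6.7 -4.4]
t23.02 yaw -70.34 ang -69.78 R 0.1682 Ft 10.4 mz 0.68 tau 2.44 F [ 9.   5.8 -4. ]
t23.27 yaw -71.20 ang -70.64 R 0.1682 Ft 10.4 mz 0.59 tau 2.34 F [ 9.1  5.4 -3.9]
```

```bash

python3 -m handwheel '[[-1,-0.001,0.1,0,0,0,0.142],[-1,0,0,0,0,0,0]]' >/dev/null; python3 q.py
python3 -m handwheel '[[-1,-0.001,0.1,0,0,0,0.142],[-1,0,0,0,0,0,0]]'>/dev/null; python3 q.py
python3 -m handwheel '[[-1,-0.001,0.1,0,0,0,0.142],[-1,0,0,0,0,0,0]]'>/dev/null; python3 q.py
```

```text
t23.52 yaw -72.06 ang -71.50 R 0.1683 Ft 9.8 mz 0.54 tau 2.20 F [ 8.6  5.3 -4.7]
t23.77 yaw -72.93 ang -72.38 R 0.1683 Ft 9.5 mz 0.46 tau 2.07 F [ 8.3  5.5 -6.2]
t24.02 yaw -73.79 ang -73.24 R 0.1683 Ft 9.6 mz 0.36 tau 1.98 F [ 9.1  3.2 -4.7]
```

The torque peaked at about -70° and is falling, so the handle is breaking over. I've gone about 0.06 rad past that point; three more steps should give about 0.11.

```bash

python3 -m handwheel '[[-1,-0.001,0.1,0,0,0,0.142],[-1,0,0,0,0,0,0]]' >/dev/null; python3 q.py
python3 -m handwheel '[[-1,-0.001,0.1,0,0,0,0.142],[-1,0,0,0,0,0,0]]'>/dev/null; python3 q.py
python3 -m handwheel '[[-1,-0.001,0.08,0,0,0,0.142],[-1,0,0,0,0,0,0]]'>/dev/null; python3 q.py
```

```text
t24.27 yaw -74.65 ang -74.12 R 0.1683 Ft 8.6 mz 0.27 tau 1.71 F [ 7.9  3.4 -5.1]
t24.52 yaw -75.51 ang -75.00 R 0.1683 Ft 8.4 mz 0.19 tau 1.61 F [ 7.7  3.6 -4.4]
t24.77 yaw -76.37 ang -75.73 R 0.1683 Ft 8.7 mz 0.16 tau 1.62 F [ 7.9  4.4 -4.9]
```

```bash

python3 -m handwheel '[[-1,0,-0.1,0,0,0,-0.142],[-1,0,-0.1,0,0,0,-0.142],[-1,0,-0.1,0,0,0,-0.142],[-1,0,0,0,0,0,0]]' >/dev/null; python3 q.py
python3 -m handwheel '[[-1,0,-0.08,0,0,0,-0.142],[-1,0,-0.06,0,0,0,-0.142],[-1,0,0,0,0,0,0]]' >/dev/null; python3 q.py
python3 -m handwheel '[[1,0,0,0,0,0,0],[1,0,0,0,0,0,0],[1,0,0,0,0,0,0],[1,0,0,0,0,0,0],[1,0,0,0,0,0,0]]'
python3 -m handwheel '[[1,0,0,-0.5,0,0,0],[1,0,0,-1,0,0,0],[1,0,0,-1,0,0,0],[1,0,0,-1,0,0,0],[1,0,0,-1,0,0,0]]'>/dev/null; 
python3 -m handwheel '[[1,0,0,-1,0,0,0],[1,0,0,-1,0,0,0],[1,0,0,0,0,0,0]]'>/dev/null; python3 q.py
python3 - <<'E'
from h import *
import pickle
o=get_obs();s=snapshot("wrist");b=snapshot("side");pickle.dump((o,s,b),open("w7.pkl","wb"))
A=cv2.resize(s["color"],(480,300));B=cv2.resize(b["color"][130:280,220:380],(320,300),interpolation=cv2.INTER_CUBIC)
cv2.imwrite("pics/w7.png",np.hstack([A,B])[:,:,::-1])
E
```

```text
t25.27 yaw -73.75 ang -73.05 R 0.1683 Ft 7.8 mz 0.47 tau 1.79 F [ 6.8  4.6 -4.5]
t25.65 yaw -72.05 ang -71.75 R 0.1683 Ft 10.7 mz 0.42 tau 2.23 F [ 9.3  5.9 -5.2]
clock: 26.28
tool_pos: [0.5733, -0.2201, 0.2142]
orientation: [180.0, 0.0, -72.2]
force: [0.9, -1.1, -0.3]
opening: 0.0677
gripper_force: 0.0
t27.27 yaw -72.13 ang -72.69 R 0.1688 Ft 0.8 mz -0.00 tau 0.14 F [ 0.9 -0.2  0.9]
```

View pics/w7.png

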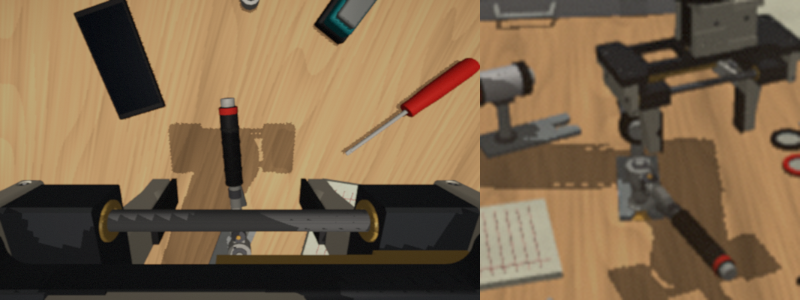

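The wrist half shows the handle free between the open fingers, with phone, stamp and driver in place. The side half shows the wrench turned and the eye upright behind it. I'll do one numeric check of the foot and the handle angle.

```bash

(python3 -m handwheel '[[1,-1,-0.1,0,0,0,0],[1,-1,-0.1,0,0,0,0],[1,-1,-0.1,0,0,0,0],[1,-1,-0.1,0,0,0,0],[1,-1,-0.1,0,0,0,0]]'
python3 -m handwheel '[[1,-1,-0.1,0,0,0,0],[1,-1,-0.1,0,0,0,0],[1,-1,-0.1,0,0,0,0],[1,-0.8,-0.1,0,0,0,0],[1,0,0,0,0,0,1]]'
python3 -m handwheel '[[1,0,0,0,0,0,1],[1,0,0,0,0,0,1],[1,0,0,0,0,0,0.1],[1,0,0,0,0,0,0],[1,0,0,0,0,0,0]]')|tail -6; python3 - <<'E'
from h import *
import pickle
o,s,b=pickle.load(open("w7.pkl","rb"));c=cam(s,o);V=s["color"].max(2);P=[]
for y in range(155,235,6):
    r=np.where(V[y,280:330]<60)[0]+280;P.append(((plane(c,(r[0]-.5,y),.055)+plane(c,(r[-1]+.5,y),.055))/2)[:2])
l=cv2.fitLine(np.float32(P),cv2.DIST_HUBER,0,.001,.001).ravel();print("handle ang",np.degrees(np.arctan2(l[1],l[0])))
o=get_obs();s=snapshot("wrist");c=cam(s,o);pickle.dump((o,s),open("w8.pkl","wb"))
S=cv2.cvtColor(s["color"],cv2.COLOR_RGB2HSV)[:,:,1]<70
# gray pixels -> world at foot-top height, in expected foot area
K,R,t=c
for yw in np.arange(-.095,-.03,.005):
    xs=np.arange(.48,.57,.0005);X=np.c_[xs,np.full_like(xs,yw),np.full_like(xs,.008)];p=(K@(R@X.T+t[:,None]));u=np.round(p[:2]/p[2]).astype(int)
    ok=(u[1]>=0)&(u[1]<400);g=np.array([S[b,a] if k else 0 for a,b,k in zip(u[0],u[1],ok)]);i=np.where(g)[0];print(yw.round(3),(xs[i[0]].round(4),xs[i[-1]].round(4),len(i)) if len(i) else None)
for xw in(.5,.503,.507,.54,.545):
    ys=np.arange(-.1,-.06,.0005);X=np.c_[np.full_like(ys,xw),ys,np.full_like(ys,.008)];p=K@(R@X.T+t[:,None]);u=np.round(p[:2]/p[2]).astype(int);g=[S[b,a] if 0<=b<400 else 0 for a,b in u.T];i=np.where(g)[0];print("mouth",xw,ys[i[0]].round(4) if len(i) else None)
E
```

```text
clock: 29.25
tool_pos: [0.5274, -0.0037, 0.3765]
orientation: [180.0, -0.0, -90.7]
force: [0.1, -0.8, 0.3]
opening: 0.0875
gripper_force: 0.0
handle ang -68.06142
-0.095 (np.float64(0.5275), np.float64(0.5475), 41)
-0.09 (np.float64(0.5245), np.float64(0.5465), 45)
-0.085 (np.float64(0.5235), np.float64(0.5465), 28)
-0.08 (np.float64(0.4955), np.float64(0.551), 91)
-0.075 (np.float64(0.4955), np.float64(0.551), 101)
-0.07 (np.float64(0.4955), np.float64(0.551), 112)
-0.065 (np.float64(0.495), np.float64(0.5515), 114)
-0.06 (np.float64(0.495), np.float64(0.5515), 114)
-0.055 (np.float64(0.496), np.float64(0.5515), 112)
-0.05 (np.float64(0.496), np.float64(0.551), 111)
-0.045 (np.float64(0.496), np.float64(0.551), 111)
-0.04 (np.float64(0.496), np.float64(0.551), 111)
-0.035 (np.float64(0.4955), np.float64(0.551), 112)
mouth 0.5 -0.0835
mouth 0.503 -0.084
mouth 0.507 -0.084
mouth 0.54 -0.1
mouth 0.545 -0.1
```

The foot is unchanged (mouth y -0.084, centre x 0.523). The handle sprang back to about -68°, from -76° when held, so it had clicked. Handing in.

```bash
python3 -c "
from plant import *
print(close_job())"
```

```text
the job is handed in; nothing more can be done
None
```

The job is handed in, but the judge returned no verdict: by my measurements the foot is fully home on the bolt, the wrench was pulled to its click (about 0.11 rad at the hinge, judged from the force drop) and let go about 24° clockwise of its start, and the bystanders I could see looked undisturbed.

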